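# Lock the closing ring of a pressure filter vessel and pin it

### The job

Make the filter vessel's lid safe before pressure goes on: turn the closing ring clockwise until the eye in its arm stands over the hole in the flange ear (the green locked mark). Then take the red-gripped locking pin from the white block and put it down through the eye and the flange hole until its shoulder sits flush on the ring, and let go. Leave the other two tools in the block and everything else on the bench where they are.

Things in the scene. Friction and masses are not known exactly. Their poses are not given: they have to be found in the camera images.
- vessel: Stainless pressure filter vessel bolted to the bench; lid fittings up to 192 mm high, all within 42 mm of its axis. Origin: on its vertical axis at bench level. Own +x points from the axis to the flange ear, the locked direction; z up. Flange: radius 90 mm, top 139 mm above the bench; its ear, 36 mm wide, reaches 124 mm from the axis, and has a green stripe on its top either side of the hole.
- flange_hole (a point): Centre of the upper mouth of the round through-hole (12.5 mm in diameter, 14 mm deep, rim chamfered 2 mm) in the flange ear: 106 mm from the vessel's axis, 139 mm above the bench. Its axis is vertical.
- ring (a joint): Angle of the aluminium closing ring about the vessel's axis, rad. 0 = locked: eye exactly over the flange hole. Negative = still unlocked; grows clockwise seen from above. Starts at -1.0 to -0.65; hard stops at -1.15 and +0.14, so it can go past the mark (and back). Stiff (about 0.45 N m); stays put. Ring radius 82 mm, top 156 mm above the bench, one long arm, two short stub lugs (to 100 mm).
- ring_eye (a point): Centre of the upper mouth of the round through-hole (12.5 mm in diameter, 16 mm deep, rim chamfered 2 mm) in the ring's long arm: 106 mm from the vessel's axis, 156 mm above the bench, 1 mm clear above the ear when over it. Its axis is vertical; the arm here is 26 mm wide. The pin passes eye and flange hole only if they line up within about 3 mm.
- ring_handle (a point): Middle of the top of the yellow handle sleeve on the end of the ring's long arm: 147 mm from the vessel's axis. The sleeve spans 128 to 166 mm from the axis, is 22 mm wide and stands from 138 to 164 mm above the bench, with free space under it and on both sides; it can be pushed round from its side. The point's own x axis points outward along the arm.
- pin: Locking pin: steel shank 9 mm in diameter with an 8 mm conical nose, shoulder disc 25 mm across, round red grip 26 mm in diameter, steel button on top; 94 mm long, about 0.12 kg. Stands upright, loose, in one of the block's holes. Origin: tip of the nose; own z runs up the pin. Above the origin: shoulder's underside at 48 mm, red grip from 52 to 88 mm, button to 94 mm.
- pin_shoulder (a point): Centre of the underside of the pin's shoulder, 48 mm above the nose tip on the pin's axis. When the pin is home it rests on top of the ring's eye.
- block: White plastic accessory block, fixed, 200 x 56 x 55 mm high, with three 12.5 mm holes in a row 65 mm apart along its own x axis (the middle one in the centre). Origin: centre of its underside. Pin, port key and thermowell stand in the holes, in any order, with their shoulders on its top.
- port_key: Steel key with a black cross handle (50 x 18 mm, top 86 mm above its nose tip); stands in the block, to be left there. Origin: nose tip.
- thermo_well: Thermowell with a blue body 21 mm in diameter, top 90 mm above its nose tip; stands in the block, to be left there. Origin: nose tip.
- media_bottle: Amber bottle with blue cap, 72 mm in diameter, 150 mm high, loose, beyond the vessel. Origin: centre of its underside.
- wash_bottle: White wash bottle with red top, 66 mm in diameter, 165 mm high, loose, left of the block. Origin: centre of its underside.
- tip_box: Blue pipette-tip box, 85 x 125 x 67 mm, loose, near right. Origin: centre of its underside.
- petri_stack: Stack of three dishes, 90 mm across, 45 mm high, loose, far right. Origin: centre of its underside.
- gasket: Spare orange gasket ring, 120 mm across, 7 mm high, lying loose beyond the block. Origin: centre of its underside.
- wrench: Wrench 170 mm long, lying loose beyond the vessel. Origin: under its middle.
Things that resemble listed ones, but are neither listed nor needed, are in the scene too. Of the things that look like the pin, the middle-sized one is meant.

How it is judged:
By the outcome, as a careful person would: the job done as asked, in the order asked, and still so for the second after the job is handed in, with the robot touching nothing.
It also fails if it takes over 61 s, if anything falls off the work surface, if the arm or the gripper's body presses on something with over 40 N, if the wrist force passes 120 N, or if a joint passes its speed limit or range.

### The arm

A 6-joint arm with a two-finger parallel gripper is mounted at the origin on the work surface. World frame = base frame: x ahead of the robot, y to its left, z up, the work surface at z = 0. Lengths are in m, angles in rad, forces in N, time in s.
With the tool pointing down it reaches from about 0.4 to 0.925 m from the base axis. Payload 12.5 kg.
Tool frame: the origin (TCP) lies at the very end of the fingers, on their centre line; the grasp point (between the pads) lies 19 mm behind it; z points along the fingers, y is the line along which they close (so a half turn about z gives the same grasp; the last joint's range is limited). The gripper opens to 95 mm and grips with 3 to 60 N. Pads are 20 mm wide; open, the fingers measure 119 mm over their backs; the gripper's body (75 mm by 180 mm) begins 59 mm behind the grasp point.
Start: joints at [-1.272, 0.491, 1.559, -0, 1.092, -0.106], TCP at [0.246, -0.575, 0.177] pointing down, gripper open.
Joint ranges: [-3.1, 3.1], [-0.84, 2.19], [0.05, 2.79], [-1.13, 4.28], [0.06, 2.93], [-2.69, 2.69]. Speed limits (rad/s): [2.22, 2.22, 2.79, 3.14, 3.14, 3.14].

### API

Orientations are given as [roll, pitch, yaw] about the fixed x, y, z axes, in that order (R = Rz(yaw) Ry(pitch) Rx(roll)).
In Python, from plant import get_obs, vision, finish_job gives the robot as it stands.
- The arm moves only by the shell command python3 -m handwheel 'ROWS' [FORCE]. ROWS is JSON, a list of rows, each an object with "dr": the turn, a rotation vector about the tool's x, y, z in degrees, a list of three; "xyz": the shift along the tool's x, y, z in mm, a list of three; "gripper": the finger opening in mm, from 0 to 95.1. A call has 1 to 5 rows; each row shifts and turns the commanded pose from where the row before left it, along the tool's axes as they then stand; what a row does not reach is not made up. A row lasts 1/12 s, in which the tool goes at most 41.7 mm and 7.16 degrees, less where a joint would pass 70% of its speed; a pose out of reach is approached as far as the arm can. A call with a gripper value outside its range is refused whole. The fingers move at their own pace and stop on an object; FORCE is the grip in N (left out, the last holds). Time passes only in rows, so rows that do not move let the fingers close. It gives the time, the measured TCP pose, the force, the opening and the grip force at its end, in the units of the state.
- get_obs(): the state, without advancing time (a new reading comes with each control period).
- vision.get_image(name): name is "scene" or "side" or "wrist"; returns a dict with "frame" (480x640x3 uint8, blue, green, red), "depth" (480x640 float32, m along the optical axis (not along the pixel's ray), 0 where there is no reading), "camera_matrix" (3x3 intrinsics, pixels), "view" (4x4, takes a point from world to camera coordinates). Camera axes: x right, y down, z forward; pixel columns grow to the right and rows downward; lengths in m; the calibration is good to about 2 mm. A picture is of the moment at which its call begins.
- finish_job(): hands the job in; it is judged then, once.
The state is a dict: "time_s": time; "joint_positions": joint angles; "qvel": joint speeds; "joint_torque": joint torques, N m; "eef_pos": TCP position; "ee_rot": TCP orientation; "contact_force": force on the tool from outside, world axes, zero at the start; "torque": the same for the moment, N m; "opening": opening from 0.0 (shut) to 1.0 (fully open); "grasp_force": force on a finger pad.
Only numpy, scipy, OpenCV 4.12 (cv2) and the standard library are available. Lean on these libraries where they do the work, as an engineer would, in place of code of your own. Each camera call takes 0.05 s, during which the arm holds its last target. There are 200 camera calls.

## Working session

There is one attempt and no reset: what is moved stays moved. The work goes in short steps, Python scripts to look and compute and a shell command to move; the robot and the scene stay as the last step left them, time stands still between calls to the robot, and variables do not carry over. Pictures are saved under pics/ and viewed, at most 12 in all, crops included, and the job is handed in when it is done.

```bash
ls; mkdir -p pics
cat > h.py <<'E'
import numpy as np, cv2
from plant import get_obs, vision
def grab(n):
    d=vision.get_image(n); np.savez(f'pics/{n}.npz',**d); return d
def load(n): return dict(np.load(f'pics/{n}.npz'))
def cast(d,u,v,z):
    K,V=d['camera_matrix'],d['view']; R,t=V[:3,:3],V[:3,3]
    c=-R.T@t; r=R.T@np.linalg.inv(K)@np.array([u,v,1.]); return c+r*(z-c[2])/r[2]
def deproj(d,u,v):
    K,V=d['camera_matrix'],d['view']; R,t=V[:3,:3],V[:3,3]
    p=np.linalg.inv(K)@np.array([u,v,1.])*d['depth'][int(v),int(u)]; return R.T@(p-t)
E
python3 - <<'E'
from h import *
for n in('scene','side'):
    d=grab(n); cv2.imwrite(f'pics/{n}1.png',d['frame']); print(n,-d['view'][:3,:3].T@d['view'][:3,3])
o=get_obs();print(o['time_s'],o['eef_pos'],o['ee_rot'],o['opening'])
E
```

```text
pics
scene [ 1.18516194 -0.41449778  0.82633276]
side [0.28699466 0.768038   1.07147581]
0.1 [ 0.24611315 -0.5742617   0.17676513] [-3.14071268e+00 -7.70081376e-05  4.04844524e-01] 1.0016154507783266
```

View pics/scene1.png

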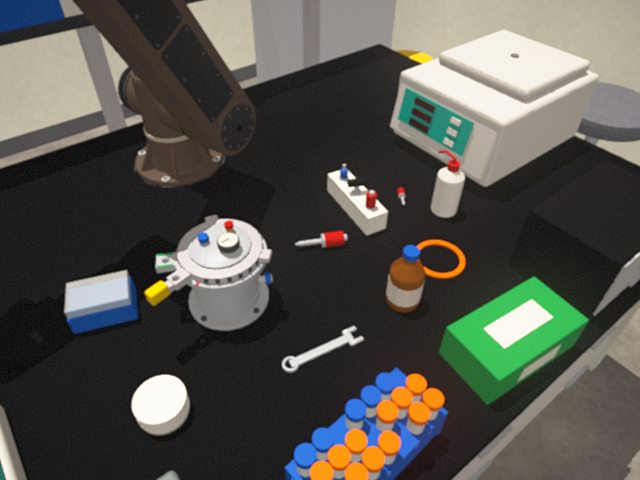

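View pics/side1.png

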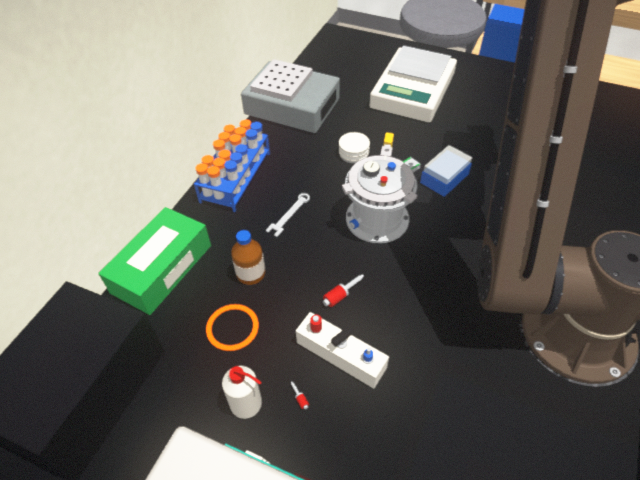

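The scene view shows the vessel at (228,265), its yellow handle at (157,292) and the green stripes on the ear at (163,262). The block is at (356,200).

There are three red pin-like things:
- Scene (371,199), side (316,323): upright in the block, medium size.
- Scene (325,240): lying down, large.
- Scene (401,195): lying down, small.

The one in the block fits, being middle-sized and standing in a hole. I'll confirm it in a crop and measure.

```bash
cat > m.py <<'E'
from h import *
def cloud(d):
    K,V=d['camera_matrix'],d['view'];D=d['depth'].astype(float)
    v,u=np.mgrid[:480,:640]; p=np.stack([u,v,np.ones_like(u)],-1)@np.linalg.inv(K).T*D[...,None]
    return (p-V[:3,3])@V[:3,:3]
def mask(d,lo,hi,roi):
    m=cv2.inRange(cv2.cvtColor(d['frame'],cv2.COLOR_BGR2HSV),lo,hi); r=np.zeros_like(m)
    x0,y0,x1,y1=roi; r[y0:y1,x0:x1]=m[y0:y1,x0:x1]; return (r>0)&(d['depth']>0)
def circ(P,r=None):
    from scipy.optimize import least_squares
    c0=np.r_[P.mean(0),.08]
    f=least_squares(lambda c:np.hypot(*(P-c[:2]).T)-(r or c[2]),c0,loss='soft_l1',f_scale=.002).x; return f
E
python3 - <<'E'
from m import *
R={'scene':dict(yel=(135,270,185,310),grn=(145,245,190,285),ves=(150,190,290,340),blk=(315,150,395,245),red=(355,180,385,225)),
'side':dict(yel=(375,125,405,150),grn=(395,150,430,180),ves=(330,140,430,250),blk=(285,300,400,395),red=(300,310,330,340))}
for n in R:
    d=load(n);C=cloud(d);r=R[n]
    m=mask(d,(20,120,80),(35,255,255),r['yel']);P=C[m];T=P[P[:,2]>np.percentile(P[:,2],95)-.004]
    print(n,'yel',m.sum(),P.mean(0).round(4),'top',len(T),T.mean(0).round(4),T.min(0).round(3),T.max(0).round(3))
    m=mask(d,(50,80,50),(85,255,255),r['grn']).astype(np.uint8)
    k,l,s,c=cv2.connectedComponentsWithStats(m)
    for i in range(1,k):
        if s[i,4]>5: print(' grn',s[i,4],c[i].round(1),cast(d,*c[i],.139).round(4))
    x0,y0,x1,y1=r['ves'];P=C[y0:y1,x0:x1].reshape(-1,3)
    zs=P[:,2];print(' zhist',np.histogram(zs,np.arange(.13,.2,.004))[0])
    T=P[abs(zs-.156)<.003];print(' ringtop',len(T),T.min(0).round(3),T.max(0).round(3))
    m=mask(d,(0,150,60),(8,255,255),r['red'])|mask(d,(172,150,60),(180,255,255),r['red']);v,u=np.nonzero(m);P=C[m]
    print(' red',m.sum(),u.mean(),v.mean(),P.mean(0).round(4),'circ',circ(P[(P[:,2]>.06)&(P[:,2]<.09),:2],.013).round(4),'zmax',P[:,2].max())
    x0,y0,x1,y1=r['blk'];P=C[y0:y1,x0:x1].reshape(-1,3);T=P[abs(P[:,2]-.055)<.004]
    b=cv2.minAreaRect((T[:,:2]*1000).astype(np.float32));print(' blk',b,np.median(T[:,2]))
d=load('scene');a=cv2.resize(d['frame'][150:250,300:425],(600,480),interpolation=2)
cv2.imwrite('pics/crop1.png',a)
E
```

```text
scene yel 429 [ 0.5557 -0.2903  0.1387] top 191 [ 0.5695 -0.2917  0.1635] [ 0.556 -0.31   0.161] [ 0.581 -0.274  0.167]
 grn 40 [164.4 253.4] [ 0.473  -0.2364  0.139 ]
 grn 27 [164.1 265.6] [ 0.5028 -0.2509  0.139 ]
 zhist [ 148  299  570  177  208  492 1859  389  767  638  112   51   47  115
  207  156    0]
 ringtop 2202 [ 0.445 -0.308  0.153] [ 0.62  -0.064  0.159]
 red 120 370.975 199.38333333333333 [0.5443 0.249  0.0803] circ [0.5396 0.2541 0.08  ] zmax 0.09612298862995713
 blk ((476.4596252441406, 264.17791748046875), (59.16374969482422, 204.41128540039062), 79.92119598388672) 0.05462244736230969
side yel 115 [ 0.5753 -0.3265  0.1306] top 48 [ 0.5666 -0.2887  0.166 ] [ 0.557 -0.305  0.164] [ 0.579 -0.271  0.17 ]
 grn 15 [406.3 159.1] [ 0.5032 -0.2538  0.139 ]
 grn 9 [415.6 165.7] [ 0.4737 -0.2393  0.139 ]
 zhist [ 68 157 273 112  94 248 925 369 346 388 154  30  38  53 107 123   5]
 ringtop 1197 [ 0.442 -0.281  0.153] [ 0.62  -0.06   0.159]
 red 112 315.7767857142857 324.5625 [0.5362 0.2583 0.0846] circ [0.5399 0.252  0.08  ] zmax 0.09964571879024935
 blk ((476.2762756347656, 264.3162841796875), (59.70405578613281, 201.66270446777344), 79.71427154541016) 0.05556885246805411
```

View pics/crop1.png

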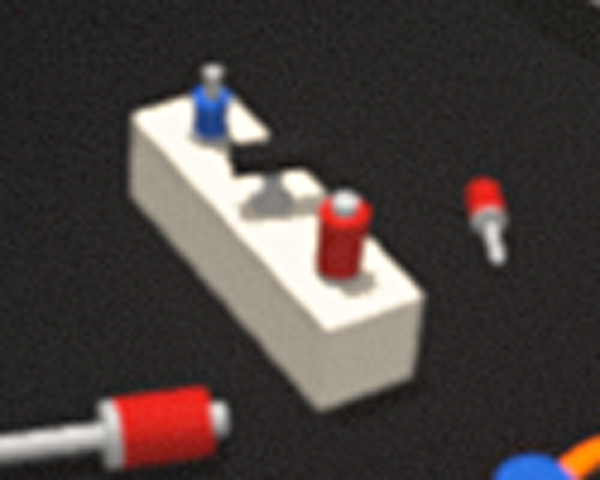

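The crop confirms it: the red-gripped pin with the steel button stands in the block's near hole (crop 343,240). The blue thermowell is at (210,115), the black cross key at (270,165), and the larger and smaller lookalikes lie on the bench. Next I need the vessel axis and ring angle.

Run:
```python
from m import *
from scipy.optimize import least_squares
c0=np.array([.534,-.149]);A=[];B=[]
for n in('scene','side'):
    d=load(n);C=cloud(d).reshape(-1,3);r=np.hypot(*(C[:,:2]-c0).T)
    a=C[(C[:,2]>.142)&(C[:,2]<.152)&(r>.07)&(r<.092),:2]; b=C[(C[:,2]>.127)&(C[:,2]<.136)&(r>.08)&(r<.098),:2]
    print(n,len(a),circ(a,.082).round(4),len(b),circ(b,.09).round(4));A.append(a);B.append(b)
    A_=np.vstack(A);B_=np.vstack(B)
f=least_squares(lambda c:np.r_[np.hypot(*(A_-c).T)-.082,np.hypot(*(B_-c).T)-.09],c0,loss='soft_l1',f_scale=.002).x
print('axis',f)
h=np.array([.4882,-.2451])-f;print('hole dir',np.degrees(np.arctan2(*h[::-1])),np.hypot(*h))
e=np.array([.0300,-.0145]);print('stripe normal',np.degrees(np.arctan2(-e[0],e[1])))
for n in('scene','side'):
    d=load(n);C=cloud(d).reshape(-1,3);q=C[:,:2]-f;r=np.hypot(*q.T);s=(abs(C[:,2]-.156)<.003)&(r>.104)&(r<.125)|(abs(C[:,2]-.164)<.003)&(r>.128)&(r<.166)
    an=np.degrees(np.arctan2(q[:,1],q[:,0]))[s];an=an[abs(an+75)<20];print('handle ang',np.median(an),np.percentile(an,[5,95]))
```

```text
scene 293 [ 0.5372 -0.1467  0.08  ] 273 [ 0.5363 -0.147   0.08  ]
side 191 [ 0.5364 -0.1465  0.08  ] 156 [ 0.5372 -0.1479  0.08  ]
axis [ 0.53671576 -0.14705119]
hole dir -116.32677083602971 0.10939537694549437
stripe normal -115.79602649449996
handle ang -77.11788308544983 [-82.40009784 -72.10320746]
handle ang -78.012333240983 [-82.13960626 -73.35854873]
```

The axis is at (0.537,-0.147), the hole direction is -116.2° and the handle is at -77.5°, so the ring stands at about -0.675 rad. I'll rotate the tool so the fingers close tangentially, raising it as it turns.

```bash
cat >> h.py <<'E'
def to(x,y,z,yaw):
    from scipy.spatial.transform import Rotation as Q
    o=get_obs();p=np.array(o['eef_pos']);R=Q.from_euler('xyz',o['ee_rot']);G=Q.from_euler('xyz',[np.pi,0,np.radians(yaw)])
    print('t',round(o['time_s'],2),'pos',p.round(4),'yaw',np.degrees(o['ee_rot'][2]).round(2),'F',np.round(o['contact_force'],1),'open',round(o['opening']*95.1,1),'gf',round(o['grasp_force'],1))
    d=np.array([x,y,z])-p
    print(' shift now',(R.inv().apply(d)*1000).round(1),'turn',np.degrees((R.inv()*G).as_rotvec()).round(2),'shift after turn',(G.inv().apply(d)*1000).round(1))
E
python3 -m handwheel '[{"dr":[0,0,-6.6],"xyz":[0,0,-5],"gripper":60},{"dr":[0,0,-6.6],"xyz":[0,0,-5],"gripper":60},{"dr":[0,0,-6.6],"xyz":[0,0,-5],"gripper":60},{"dr":[0,0,-6.6],"xyz":[0,0,-5],"gripper":60},{"dr":[0,0,-6.6],"xyz":[0,0,-5],"gripper":60}]'
python3 -m handwheel '[{"dr":[0,0,-6.6],"xyz":[0,0,-5],"gripper":60},{"dr":[0,0,-6.6],"xyz":[0,0,-5],"gripper":60},{"dr":[0,0,-6.6],"xyz":[0,0,-5],"gripper":60},{"dr":[0,0,-6.6],"xyz":[0,0,-5],"gripper":60},{"dr":[0,0,-6.6],"xyz":[0,0,-5],"gripper":60}]'
python3 -m handwheel '[{"dr":[0,0,-6.6],"xyz":[0,0,0],"gripper":60},{"dr":[0,0,-6.6],"xyz":[0,0,0],"gripper":60},{"dr":[0,0,0],"xyz":[0,0,0],"gripper":60}]'
python3 -c "
from h import *
to(.5685,-.2906,.22,102.5)"
```

```text
time_s: 0.52
eef_pos: [0.2461, -0.5743, 0.2021]
ee_rot: [-3.141, -0.0, 0.986]
contact_force: [0.5, -0.8, 0.1]
opening: 0.706
grasp_force: 0.0
time_s: 0.93
eef_pos: [0.2461, -0.5743, 0.2271]
ee_rot: [-3.141, -0.001, 1.562]
contact_force: [0.4, 0.1, -0.7]
opening: 0.629
grasp_force: 0.0
time_s: 1.18
eef_pos: [0.2461, -0.5744, 0.227]
ee_rot: [-3.142, -0.0, 1.792]
contact_force: [0.5, 1.2, 0.6]
opening: 0.631
grasp_force: 0.0
t 1.18 pos [ 0.2461 -0.5744  0.227 ] yaw 102.69 F [0.5 1.2 0.6] open 60.0 gf 0.0
 shift now [206.  376.9   7.1] turn [-0.   -0.03  0.19] shift after turn [207.3 376.2   7. ]
```

```bash
python3 -m handwheel '[{"dr":[0,0,0],"xyz":[17.2,31.4,0],"gripper":60},{"dr":[0,0,0],"xyz":[17.2,31.4,0],"gripper":60},{"dr":[0,0,0],"xyz":[17.2,31.4,0],"gripper":60},{"dr":[0,0,0],"xyz":[17.2,31.4,0],"gripper":60},{"dr":[0,0,0],"xyz":[17.2,31.4,0],"gripper":60}]' >/dev/null
python3 -m handwheel '[{"dr":[0,0,0],"xyz":[17.2,31.4,0],"gripper":60},{"dr":[0,0,0],"xyz":[17.2,31.4,0],"gripper":60},{"dr":[0,0,0],"xyz":[17.2,31.4,0],"gripper":60},{"dr":[0,0,0],"xyz":[17.2,31.4,0],"gripper":60},{"dr":[0,0,0],"xyz":[17.2,31.4,0],"gripper":60}]' >/dev/null
python3 -m handwheel '[{"dr":[0,0,0],"xyz":[17.2,31.4,0],"gripper":60},{"dr":[0,0,0],"xyz":[16.5,31.4,0],"gripper":60},{"dr":[0,0,0],"xyz":[0,0,0],"gripper":60},{"dr":[0,0,0],"xyz":[0,0,0],"gripper":60}]' >/dev/null
python3 - <<'E'
from h import *
to(.5685,-.2906,.142,102.5)
d=grab('wrist');cv2.imwrite('pics/w1.png',d['frame'])
E
```

```text
t 2.35 pos [ 0.5709 -0.2913  0.2266] yaw 102.35 F [-0.2 -0.1 -0.7] open 60.1 gf 0.0
 shift now [ 1.1 -2.2 84.6] turn [-0.04 -0.03 -0.15] shift after turn [ 1.2 -2.2 84.6]
```

View pics/w1.png

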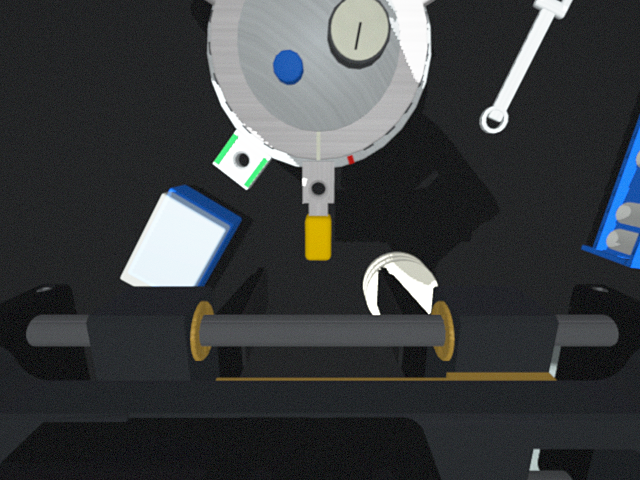

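The wrist view shows the flange hole at (242,159) between its green stripes, the ring eye at (318,188) and the yellow handle at (318,238), with the fingers straddling its line. I'll refine the positions from this view.

```bash
cat > w.py <<'E'
from m import *
def dark(d,u,v,w=14):
    g=cv2.cvtColor(d['frame'],cv2.COLOR_BGR2GRAY)[v-w:v+w,u-w:u+w]
    m=(g<75).astype(np.uint8);k,l,s,c=cv2.connectedComponentsWithStats(m)
    i=min((i for i in range(1,k) if s[i,4]>15),key=lambda i:np.hypot(*(c[i]-w)));return c[i]+[u-w,v-w],s[i,4]
E
python3 - <<'E'
from w import *
d=load('wrist');ax=np.array([.5367,-.1471])
for n,u,v,z in(('hole',242,159,.139),('eye',318,188,.156)):
    c,a=dark(d,u,v);p=cast(d,*c,z)[:2];q=p-ax;print(n,c,a,p,'r',np.hypot(*q),np.degrees(np.arctan2(q[1],q[0])))
m=mask(d,(20,120,80),(35,255,255),(290,200,350,275));v,u=np.nonzero(m);print('handle',cast(d,(u.min()+u.max())/2,(v.min()+v.max())/2,.164))
E
```

```text
hole [243.2        159.53333333] 90 [ 0.48992562 -0.24135102] r 0.10521928137661922 -116.39403234370126
eye [318.         188.14876033] 121 [ 0.55781595 -0.24983077] r 0.10487847918749094 -78.38482587151528
handle [ 0.56584154 -0.28871296  0.164     ]
```

```bash
python3 -m handwheel '[{"dr":[0,0,0.4],"xyz":[0,-3.5,20],"gripper":60},{"dr":[0,0,0],"xyz":[0,0,24],"gripper":60},{"dr":[0,0,0],"xyz":[0,0,24],"gripper":60},{"dr":[0,0,0],"xyz":[0,0,16],"gripper":60},{"dr":[0,0,0],"xyz":[0,0,0],"gripper":60}]' | tail -4
python3 -m handwheel '[{"dr":[0,0,0],"xyz":[0,0,0],"gripper":15},{"dr":[0,0,0],"xyz":[0,0,0],"gripper":15},{"dr":[0,0,0],"xyz":[0,0,0],"gripper":15},{"dr":[0,0,0],"xyz":[0,0,0],"gripper":15},{"dr":[0,0,0],"xyz":[0,0,0],"gripper":15}]' 15|tail -4
python3 -c "
from h import *
to(.5673,-.2909,.142,102)"
```

```text
ee_rot: [-3.138, -0.004, 1.777]
contact_force: [0.2, -0.0, 0.9]
opening: 0.631
grasp_force: 0.0
ee_rot: [3.141, 0.001, 1.78]
contact_force: [-0.1, -0.2, 0.4]
opening: 0.334
grasp_force: 0.0
t 3.23 pos [ 0.5668 -0.2937  0.1442] yaw 101.98 F [-0.1 -0.2  0.4] open 31.8 gf 0.0
 shift now [2.6 1.1 2.1] turn [ 0.05  0.06 -0.02] shift after turn [2.6 1.1 2.2]
```

```bash
python3 -m handwheel '[{"dr":[0,0,0],"xyz":[0,0,0],"gripper":15},{"dr":[0,0,0],"xyz":[0,0,0],"gripper":15},{"dr":[0,0,0],"xyz":[0,0,0],"gripper":15},{"dr":[0,0,0],"xyz":[0,0,0],"gripper":15},{"dr":[0,0,0],"xyz":[0,0,0],"gripper":15}]' 15|tail -4
python3 -m handwheel '[{"dr":[0,0,4],"xyz":[0.36,-10.44,0],"gripper":15}]'|tail -3
python3 -m handwheel '[{"dr":[0,0,4],"xyz":[0.36,-10.44,0],"gripper":15},{"dr":[0,0,4],"xyz":[0.36,-10.44,0],"gripper":15},{"dr":[0,0,4],"xyz":[0.36,-10.44,0],"gripper":15},{"dr":[0,0,4],"xyz":[0.36,-10.44,0],"gripper":15}]'|tail -4
python3 -m handwheel '[{"dr":[0,0,4],"xyz":[0.36,-10.44,0],"gripper":15},{"dr":[0,0,4],"xyz":[0.36,-10.44,0],"gripper":15},{"dr":[0,0,4],"xyz":[0.36,-10.44,0],"gripper":15},{"dr":[0,0,4],"xyz":[0.36,-10.44,0],"gripper":15},{"dr":[0,0,0],"xyz":[0,0,0],"gripper":15}]'|tail -4
python3 - <<'E'
from h import *
to(.4705,-.2812,.142,63.7)
d=grab('wrist');cv2.imwrite('pics/w2.png',d['frame'][60:300,180:460].repeat(2,0).repeat(2,1))
E
```

```text
ee_rot: [-3.142, 0.0, 1.78]
contact_force: [-0.8, 0.2, -1.0]
opening: 0.157
grasp_force: 0.0
contact_force: [-0.6, -0.5, 0.8]
opening: 0.157
grasp_force: 0.0
ee_rot: [-3.142, 0.0, 1.427]
contact_force: [0.1, 0.7, 0.7]
opening: 0.157
grasp_force: 0.0
ee_rot: [-3.141, -0.0, 1.148]
contact_force: [-0.0, -0.9, 0.5]
opening: 0.158
grasp_force: 0.0
t 4.48 pos [ 0.4734 -0.2833  0.1434] yaw 65.8 F [-0.  -0.9  0.5] open 15.1 gf 0.0
 shift now [ 0.7 -3.5  1.4] turn [-0.04 -0.    2.1 ] shift after turn [ 0.5 -3.5  1.4]
```

View pics/w2.png

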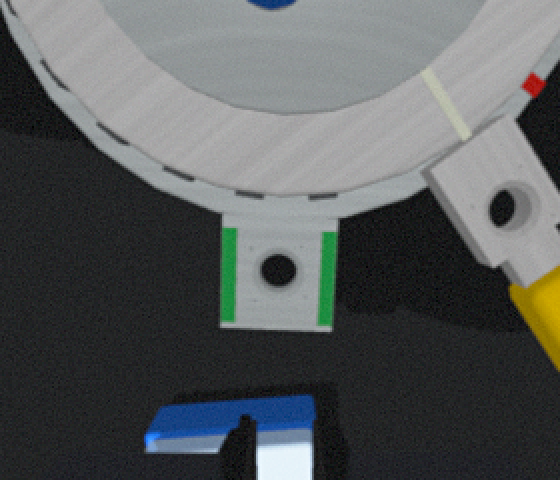

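The fingers closed to 15 mm without meeting the handle and the ring did not move: the handle is still at right in the crop, with its eye at (505,205), and the hole is at (279,270). I need to find why, so I'll check where the TCP lies from the outside camera.

Run:
```python
from w import *
o=get_obs();p=np.array(o['eef_pos'])
def proj(d,p):
    q=d['camera_matrix']@(d['view'][:3,:3]@p+d['view'][:3,3]);return (q[:2]/q[2]).round(1)
d=load('wrist');print('tcp in wrist',proj(d,p), 'cam',-d['view'][:3,:3].T@d['view'][:3,3])
print('eye',cast(d,180+505/2,60+205/2,.156),'hole',cast(d,180+279/2,60+270/2,.139))
for n in('scene','side'):
    e=grab(n);q=proj(e,p);print(n,q);f=e['frame'].copy();cv2.circle(f,tuple(int(i) for i in q),3,(255,0,255),1)
    x,y=int(q[0]),int(q[1]);x0=max(0,x-65);y0=max(0,y-75);globals()[n]=cv2.resize(f[y0:y0+150,x0:x0+130],(400,460))
cv2.imwrite('pics/both.png',np.hstack([scene,side]))
```

```text
tcp in wrist [324.7 265.1] cam [ 0.50232331 -0.2182409   0.3505234 ]
eye [ 0.55709963 -0.24885464  0.156     ] hole [ 0.48991397 -0.2410973   0.139     ]
scene [141. 263.]
side [420.5 153.5]
```

View pics/both.png

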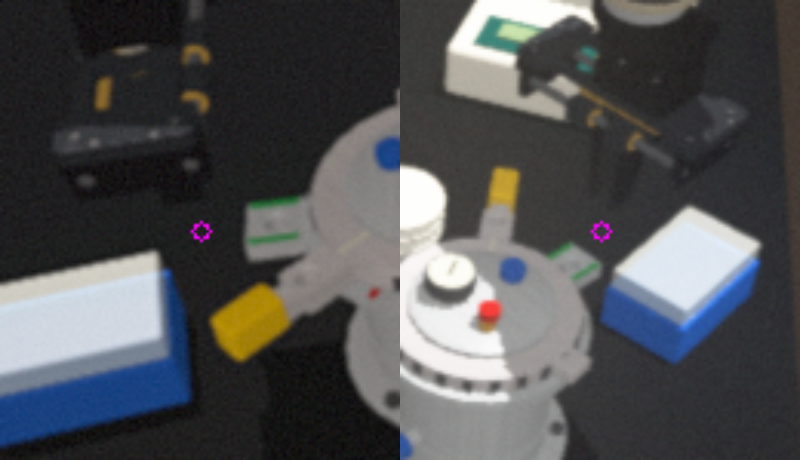

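In both views the magenta reported TCP lies below and outside the visible fingertips (scene crop ~(180,200), side crop ~(610,205)). So the real fingertips stand higher or further out than reported. I'll measure them by depth.

Run:
```python
from w import *
o=get_obs();p=np.array(o['eef_pos']);print(p,o['joint_positions'])
for n in('scene','side'):
    C=cloud(load(n)).reshape(-1,3)
    for ext in (.2,):
        s=(np.hypot(*(C[:,:2]-p[:2]).T)<ext)&(C[:,2]>.13)&(C[:,2]<.36)&(np.hypot(*(C[:,:2]-[.5367,-.1471]).T)>.128)
        s&=~((np.hypot(*(C[:,:2]-[.567,-.291]).T)<.03)&(C[:,2]<.175))
    Q=C[s]
    for z in np.arange(.13,.3,.01):
        q=Q[(Q[:,2]>=z)&(Q[:,2]<z+.01)]
        if len(q): print(n,round(z,2),len(q),q.min(0)[:2].round(3),q.max(0)[:2].round(3),np.median(q,0)[:2].round(3))
```

```text
[ 0.47517333 -0.28414638  0.14341745] [-6.58232315e-01  4.28085020e-01  1.77565195e+00 -3.32020621e-05
  9.37124277e-01 -2.41508338e-01]
scene 0.18 44 [ 0.481 -0.298] [ 0.492 -0.277] [ 0.485 -0.288]
scene 0.19 36 [ 0.48  -0.299] [ 0.493 -0.277] [ 0.488 -0.288]
scene 0.25 20 [ 0.413 -0.344] [ 0.562 -0.22 ] [ 0.544 -0.312]
scene 0.26 233 [ 0.413 -0.348] [ 0.564 -0.219] [ 0.548 -0.313]
scene 0.27 267 [ 0.414 -0.347] [ 0.564 -0.219] [ 0.539 -0.298]
scene 0.28 379 [ 0.41 -0.35] [ 0.57  -0.217] [ 0.504 -0.302]
scene 0.29 458 [ 0.41 -0.35] [ 0.571 -0.217] [ 0.539 -0.304]
side 0.18 33 [ 0.461 -0.295] [ 0.492 -0.268] [ 0.481 -0.279]
side 0.19 33 [ 0.458 -0.297] [ 0.492 -0.268] [ 0.471 -0.28 ]
side 0.2 49 [ 0.457 -0.297] [ 0.495 -0.264] [ 0.48  -0.279]
side 0.21 49 [ 0.457 -0.297] [ 0.495 -0.264] [ 0.479 -0.28 ]
side 0.22 47 [ 0.455 -0.293] [ 0.494 -0.263] [ 0.471 -0.278]
side 0.23 34 [ 0.455 -0.285] [ 0.496 -0.262] [ 0.471 -0.277]
side 0.24 25 [ 0.458 -0.284] [ 0.497 -0.265] [ 0.488 -0.277]
side 0.25 17 [ 0.391 -0.341] [ 0.532 -0.223] [ 0.446 -0.273]
side 0.26 115 [ 0.387 -0.341] [ 0.563 -0.217] [ 0.421 -0.27 ]
side 0.27 182 [ 0.39  -0.344] [ 0.564 -0.215] [ 0.516 -0.277]
side 0.28 126 [ 0.381 -0.326] [ 0.568 -0.213] [ 0.461 -0.26 ]
side 0.29 249 [ 0.381 -0.348] [ 0.569 -0.216] [ 0.448 -0.268]
```

Run:
```python
from w import *
p=np.array(get_obs()['eef_pos'])
for n in('scene','side'):
    C=cloud(load(n)).reshape(-1,3);s=(np.hypot(*(C[:,:2]-p[:2]).T)<.03)&(C[:,2]>.15)&(C[:,2]<.2);print(n,np.percentile(C[s][:,2],[0,2,5,10,20]).round(4))
d=load('wrist');C=cloud(d);w=C[60:300,180:460].reshape(-1,3);print('wrist cloud ear z',C[60+150,180+110:180+160:8,2].round(4), 'finger pts',)
r=np.hypot(*(w[:,:2]-p[:2]).T);f=w[(r<.05)&(w[:,2]>.15)];print(len(f),f.min(0) if len(f) else '')
```

```text
scene [0.1803 0.1811 0.1816 0.1823 0.1842]
side [0.1805 0.1805 0.1811 0.1825 0.1852]
wrist cloud ear z [ 0.1396  0.1393 -0.0007  0.1406  0.1398  0.1403  0.14  ] finger pts
3194 [ 0.45831821 -0.28792973  0.17994228]
```

The real fingertips stand 36.5 mm above the reported TCP: tips at 0.180, reported 0.1434. All three cameras agree, and the body height fits too. I'll correct z by that, go back over the handle, descend and grip.

```bash
python3 -m handwheel '[{"dr":[0,0,-6],"xyz":[0.8,15.6,0],"gripper":60},{"dr":[0,0,-6],"xyz":[0.8,15.6,0],"gripper":60},{"dr":[0,0,-6],"xyz":[0.8,15.6,0],"gripper":60},{"dr":[0,0,-6],"xyz":[0.8,15.6,0],"gripper":60},{"dr":[0,0,-6],"xyz":[0.8,15.6,0],"gripper":60}]' >/dev/null
python3 -m handwheel '[{"dr":[0,0,-6],"xyz":[0.8,15.6,0],"gripper":60},{"dr":[0,0,0],"xyz":[0,0,0],"gripper":60},{"dr":[0,0,0],"xyz":[0,0,0],"gripper":60}]' >/dev/null
python3 -c "
from h import *
to(.5673,-.2909,.106,102)"
```

```text
t 5.3 pos [ 0.5667 -0.2934  0.1426] yaw 101.96 F [-0.2  0.5 -0.4] open 58.7 gf 0.0
 shift now [ 2.3  1.1 36.6] turn [-0.03 -0.02 -0.04] shift after turn [ 2.3  1.1 36.6]
```

```bash
python3 -m handwheel '[{"dr":[0,0,0],"xyz":[2,1,12],"gripper":60},{"dr":[0,0,0],"xyz":[0,0,12],"gripper":60},{"dr":[0,0,0],"xyz":[0,0,11],"gripper":60},{"dr":[0,0,0],"xyz":[0,0,0],"gripper":60}]' |tail -4
python3 -m handwheel '[{"dr":[0,0,0],"xyz":[0,0,0],"gripper":10},{"dr":[0,0,0],"xyz":[0,0,0],"gripper":10},{"dr":[0,0,0],"xyz":[0,0,0],"gripper":10},{"dr":[0,0,0],"xyz":[0,0,0],"gripper":10},{"dr":[0,0,0],"xyz":[0,0,0],"gripper":10}]' 15|tail -4
python3 -m handwheel '[{"dr":[0,0,0],"xyz":[0,0,0],"gripper":10},{"dr":[0,0,0],"xyz":[0,0,0],"gripper":10},{"dr":[0,0,0],"xyz":[0,0,0],"gripper":10},{"dr":[0,0,0],"xyz":[0,0,0],"gripper":10},{"dr":[0,0,0],"xyz":[0,0,0],"gripper":10}]' 15|tail -4
python3 -c "
from h import *
to(.5673,-.2909,.106,102)"
```

```text
ee_rot: [-3.139, -0.003, 1.779]
contact_force: [0.1, -0.9, -0.7]
opening: 0.627
grasp_force: 0.0
ee_rot: [3.141, 0.001, 1.78]
contact_force: [-0.4, 0.5, 0.4]
opening: 0.337
grasp_force: 0.0
ee_rot: [3.141, 0.0, 1.78]
contact_force: [0.7, 0.4, 3.0]
opening: 0.228
grasp_force: 15.0
t 6.47 pos [ 0.5671 -0.2915  0.1085] yaw 101.99 F [0.7 0.4 3. ] open 21.7 gf 15.0
 shift now [0.5 0.3 2.5] turn [ 0.03  0.02 -0.01] shift after turn [0.5 0.3 2.5]
```

Gripped: 21.7 mm opening, 15 N. Now the arc.

```bash
python3 -m handwheel '[{"dr":[0,0,4],"xyz":[0.36,-10.3,0],"gripper":10},{"dr":[0,0,4],"xyz":[0.36,-10.3,0],"gripper":10},{"dr":[0,0,4],"xyz":[0.36,-10.3,0],"gripper":10}]'|tail -3
python3 -m handwheel '[{"dr":[0,0,4],"xyz":[0.36,-10.3,0],"gripper":10},{"dr":[0,0,4],"xyz":[0.36,-10.3,0],"gripper":10},{"dr":[0,0,4],"xyz":[0.36,-10.3,0],"gripper":10}]'|tail -3
python3 -m handwheel '[{"dr":[0,0,4],"xyz":[0.36,-10.3,0],"gripper":10},{"dr":[0,0,4],"xyz":[0.36,-10.3,0],"gripper":10},{"dr":[0,0,2],"xyz":[0.1,-5.15,0],"gripper":10},{"dr":[0,0,0],"xyz":[0,0,0],"gripper":10},{"dr":[0,0,0],"xyz":[0,0,0],"gripper":10}]'|tail -3
python3 - <<'E'
from w import *
to(.4713,-.2792,.1085,63.8)
ax=np.array([.5367,-.1471]);d=grab('wrist');cv2.imwrite('pics/w3.png',d['frame'])
C=cloud(d);m=mask(d,(50,80,50),(85,255,255),(180,50,460,300));print('green',C[m].mean(0),m.sum())
E
```

```text
contact_force: [4.1, 3.2, 2.0]
opening: 0.233
grasp_force: 15.0
contact_force: [5.0, 3.9, 1.7]
opening: 0.232
grasp_force: 15.0
contact_force: [-0.3, 3.4, 4.4]
opening: 0.231
grasp_force: 15.0
t 7.38 pos [ 0.4809 -0.2835  0.1084] yaw 68.03 F [-0.3  3.4  4.4] open 22.0 gf 15.0
 shift now [  0.4 -10.5  -0. ] turn [-0.02 -0.03  4.23] shift after turn [ -0.4 -10.5  -0.1]
green [ 0.47488267 -0.23537651  0.13966806] 505
```

View pics/w3.png

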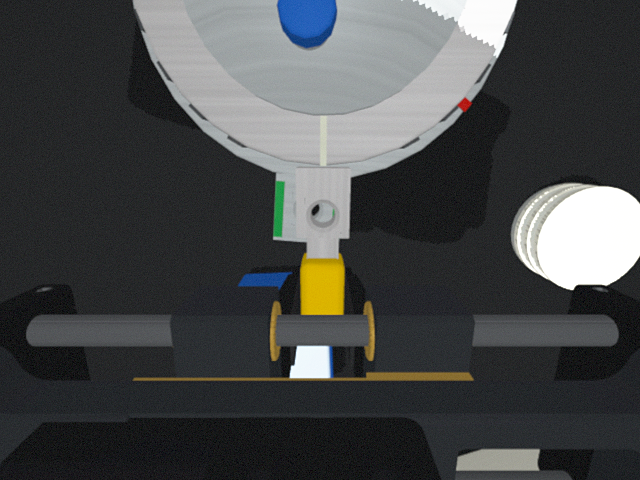

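The eye is at (323,213), with the ear's left stripe at (279,208) still ahead and a sliver of the right one showing through the eye. About 4.2° is left.

```bash
python3 -m handwheel '[{"dr":[0,0,2.1],"xyz":[0.1,-5.4,0],"gripper":10},{"dr":[0,0,2.1],"xyz":[0.1,-5.4,0],"gripper":10},{"dr":[0,0,0],"xyz":[0,0,0],"gripper":10},{"dr":[0,0,0],"xyz":[0,0,0],"gripper":10}]'|tail -3
python3 - <<'E'
from w import *
to(.4713,-.2792,.1085,63.8)
ax=np.array([.5367,-.1471]);d=grab('wrist');f=d['frame'][120:270,240:400];cv2.imwrite('pics/w4.png',cv2.resize(f,(640,600),interpolation=cv2.INTER_CUBIC))
m=mask(d,(50,80,50),(85,255,255),(180,50,460,300)).astype(np.uint8);k,l,s,c=cv2.connectedComponentsWithStats(m)
for i in range(1,k):
    if s[i,4]>15:p=cast(d,*c[i],.139);print('stripe',s[i],p)
E
```

```text
contact_force: [0.5, 5.9, 6.3]
opening: 0.232
grasp_force: 15.0
t 7.77 pos [ 0.4713 -0.2792  0.1085] yaw 63.89 F [0.5 5.9 6.3] open 22.0 gf 15.0
 shift now [ 0. -0. -0.] turn [-0.01 -0.02  0.09] shift after turn [ 0. -0. -0.]
stripe [288 184   9  56 417] [ 0.47418604 -0.2350464   0.139     ]
stripe [347 185  10  55 350] [ 0.50325152 -0.24974985  0.139     ]
```

View pics/w4.png

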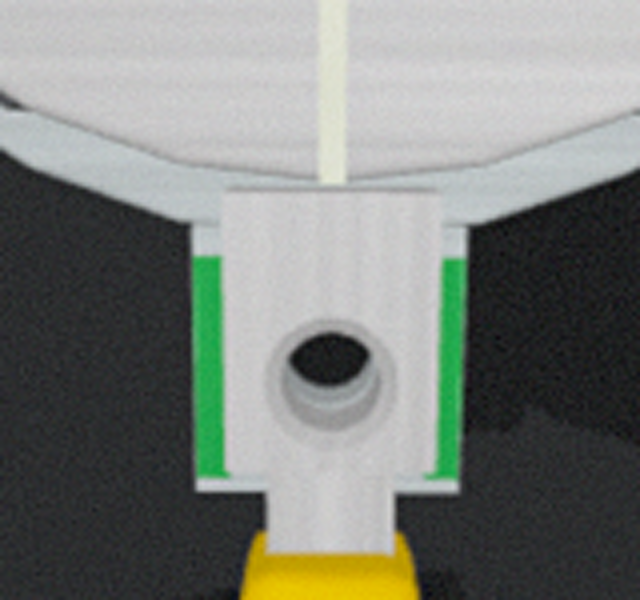

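The arm is centred on the ear (gaps 32 and 26 px of the enlarged crop, about 0.3 mm), and the flange hole shows concentric through the eye at (331,365), so the ring is locked. I'll release, rise clear and turn the tool for the block.

```bash
python3 -m handwheel '[{"dr":[0,0,0],"xyz":[0,0,0],"gripper":50},{"dr":[0,0,0],"xyz":[0,0,0],"gripper":50},{"dr":[0,0,0],"xyz":[0,0,0],"gripper":50},{"dr":[0,0,0],"xyz":[0,0,0],"gripper":50},{"dr":[0,0,0],"xyz":[0,0,-15],"gripper":50}]'|tail -2
python3 -m handwheel '[{"dr":[0,0,0],"xyz":[0,0,-30],"gripper":50},{"dr":[0,0,0],"xyz":[0,0,-30],"gripper":50},{"dr":[0,0,0],"xyz":[0,0,-25],"gripper":50},{"dr":[0,0,0],"xyz":[0,0,0],"gripper":50},{"dr":[0,0,0],"xyz":[0,0,0],"gripper":50}]'|tail -3
python3 - <<'E'
from w import *
to(.54,.253,.2085,-10.2)
d=grab('wrist');g=cv2.cvtColor(d['frame'],cv2.COLOR_BGR2GRAY)
K=d['camera_matrix'];q=K@(d['view'][:3,:3]@np.array([.4898,-.2417,.156])+d['view'][:3,3]);print('expected eye px',q[:2]/q[2])
u,v=(q[:2]/q[2]).round().astype(int)
print(dark(d,u,v,20)); m=mask(d,(50,80,50),(85,255,255),(180,50,460,300)).astype(np.uint8);k,l,s,c=cv2.connectedComponentsWithStats(m)
for i in range(1,k):
    if s[i,4]>15:print('stripe',s[i],c[i])
x0,y0=u-50,v-45;cv2.imwrite('pics/w5.png',cv2.resize(d['frame'][y0:y0+90,x0:x0+100],(600,540),interpolation=cv2.INTER_CUBIC));print(x0,y0)
E
```

```text
opening: 0.504
grasp_force: 0.0
contact_force: [-0.4, 0.4, 0.1]
opening: 0.524
grasp_force: 0.0
t 8.65 pos [ 0.4713 -0.2798  0.2091] yaw 63.81 F [-0.4  0.4  0.1] open 49.8 gf 0.0
 shift now [ 5.084e+02 -1.735e+02 -1.000e-01] turn [ 1.400e-01 -5.000e-02  7.401e+01] shift after turn [ -26.7 -536.6    0.6]
expected eye px [322.39124033 190.89274044]
(array([320.95454545, 188.76363636]), np.int32(110))
stripe [299 172   6  37 220] [301.5 190. ]
stripe [337 173   7  36 177] [340.75141243 190.46892655]
272 146
```

View pics/w5.png

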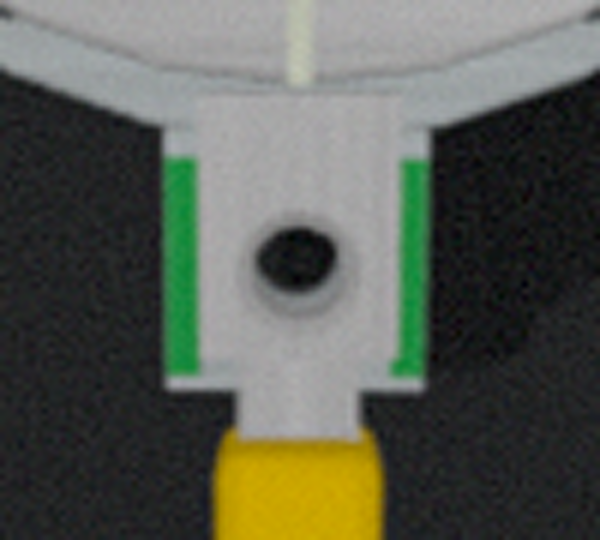

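```bash
python3 -m handwheel '[{"dr":[0,0,6.2],"xyz":[0,0,0],"gripper":45},{"dr":[0,0,6.2],"xyz":[0,0,0],"gripper":45},{"dr":[0,0,6.2],"xyz":[0,0,0],"gripper":45},{"dr":[0,0,6.2],"xyz":[0,0,0],"gripper":45},{"dr":[0,0,6.2],"xyz":[0,0,0],"gripper":45}]'>/dev/null
python3 -m handwheel '[{"dr":[0,0,6.2],"xyz":[0,0,0],"gripper":45},{"dr":[0,0,6.2],"xyz":[0,0,0],"gripper":45},{"dr":[0,0,6.2],"xyz":[0,0,0],"gripper":45},{"dr":[0,0,6.2],"xyz":[0,0,0],"gripper":45},{"dr":[0,0,6.2],"xyz":[0,0,0],"gripper":45}]'>/dev/null
python3 -m handwheel '[{"dr":[0,0,6.2],"xyz":[0,0,0],"gripper":45},{"dr":[0,0,5.8],"xyz":[0,0,0],"gripper":45},{"dr":[0,0,0],"xyz":[0,0,0],"gripper":45}]'>/dev/null
python3 -c "
from h import *
to(.54,.253,.2085,-10.2)"
```

```text
t 9.78 pos [ 0.4706 -0.2792  0.2067] yaw -10.46 F [0.5 0.1 0.1] open 45.4 gf 0.0
 shift now [ -28.4 -536.    -1.2] turn [-0.06  0.13 -0.26] shift after turn [ -25.9 -536.1   -1.8]
```

After release the ring is still locked: the eye at (298,263) in the crop is concentric with the dark hole at (297,260). Moving over the pin.

```bash
python3 -m handwheel '[{"dr":[0,0,0],"xyz":[-1.9,-35.7,0],"gripper":45},{"dr":[0,0,0],"xyz":[-1.9,-35.7,0],"gripper":45},{"dr":[0,0,0],"xyz":[-1.9,-35.7,0],"gripper":45},{"dr":[0,0,0],"xyz":[-1.9,-35.7,0],"gripper":45},{"dr":[0,0,0],"xyz":[-1.9,-35.7,0],"gripper":45}]'>/dev/null
python3 -m handwheel '[{"dr":[0,0,0],"xyz":[-1.9,-35.7,0],"gripper":45},{"dr":[0,0,0],"xyz":[-1.9,-35.7,0],"gripper":45},{"dr":[0,0,0],"xyz":[-1.9,-35.7,0],"gripper":45},{"dr":[0,0,0],"xyz":[-1.9,-35.7,0],"gripper":45},{"dr":[0,0,0],"xyz":[-1.9,-35.7,0],"gripper":45}]'>/dev/null
python3 -m handwheel '[{"dr":[0,0,0],"xyz":[-1.9,-35.7,0],"gripper":45},{"dr":[0,0,0],"xyz":[-1.9,-35.7,0],"gripper":45},{"dr":[0,0,0],"xyz":[-1.9,-35.7,0],"gripper":45},{"dr":[0,0,0],"xyz":[-1.9,-35.7,0],"gripper":45},{"dr":[0,0,0],"xyz":[0,0,0],"gripper":45}]'>/dev/null
python3 - <<'E'
from w import *
e=load('wrist');print('eye',cast(e,321.67,189.8,.156),'hole',cast(e,320.95,188.76,.125))
to(.54,.253,.12,-10.2)
d=grab('wrist');cv2.imwrite('pics/w6.png',d['frame']);C=cloud(d)
m=mask(d,(0,150,60),(8,255,255),(0,0,640,480))|mask(d,(172,150,60),(180,255,255),(0,0,640,480))
k,l,s,c=cv2.connectedComponentsWithStats(m.astype(np.uint8))
for i in range(1,k):
    if s[i,4]>30:
        P=C[l==i];print(s[i],c[i],P.mean(0).round(4),P[:,2].max().round(4));
        T=P[P[:,2]>.09]
        if len(T)>10:print('top ring mid',(T.min(0)+T.max(0))/2,circ(T[:,:2],.010))
E
```

```text
eye [ 0.48967112 -0.24069399  0.156     ] hole [ 0.48804143 -0.24261929  0.125     ]
t 11.03 pos [0.5332 0.2219 0.2068] yaw -9.78 F [ 1.2  0.7 -1.2] open 45.0 gf 0.0
 shift now [  1.5 -31.8  86.8] turn [-0.02  0.08  0.42] shift after turn [  1.2 -31.8  86.8]
[  12  168   53   85 2207] [ 35.48391482 197.90847304] [0.6069 0.4493 0.139 ] 0.167
top ring mid [0.59851135 0.4487867  0.14007979] [0.61144971 0.44027229 0.08      ]
[ 369  174   48   38 1202] [393.4625624  192.92096506] [0.5441 0.1365 0.0287] 0.0359
[280 209  25  29 388] [292.6443299  221.62628866] [0.5424 0.2499 0.0897] 0.1004
top ring mid [0.53963137 0.25196018 0.09556623] [0.53886596 0.25244089 0.08      ]
[180 245  22  22 275] [189.48727273 256.38181818] [0.5067 0.3955 0.0145] 0.0195
```

```bash
python3 -m handwheel '[{"dr":[0,0,0.4],"xyz":[1,-31,20],"gripper":45},{"dr":[0,0,0],"xyz":[0,0,30],"gripper":45},{"dr":[0,0,0],"xyz":[0,0,30],"gripper":45},{"dr":[0,0,0],"xyz":[0,0,0],"gripper":45},{"dr":[0,0,0],"xyz":[0,0,0],"gripper":45}]'|tail -3
python3 - <<'E'
from w import *
to(.5397,.2522,.0295,-10.2)
p=np.array(get_obs()['eef_pos'])
for n in('scene','side'):
    e=grab(n);C=cloud(e).reshape(-1,3);s=(np.hypot(*(C[:,:2]-p[:2]).T)<.05)&(C[:,2]>.11)&(C[:,2]<.2)
    print(n,s.sum(),np.percentile(C[s][:,2],[0,2,5,10]).round(4))
E
```

```text
contact_force: [0.4, -0.6, 0.9]
opening: 0.472
grasp_force: 0.0
t 11.5 pos [0.5393 0.2465 0.1271] yaw -10.55 F [ 0.4 -0.6  0.9] open 44.9 gf 0.0
 shift now [-0.3 -5.9 97.6] turn [ 0.11  0.18 -0.34] shift after turn [-0.6 -5.7 97.6]
scene 205 [0.1626 0.1641 0.166  0.1681]
side 90 [0.1674 0.1682 0.1686 0.1699]
```

The offset holds at about +37 mm. Descending around the pin.

```bash
python3 -m handwheel '[{"dr":[0,0,-0.3],"xyz":[-0.5,-5.8,10],"gripper":45},{"dr":[0,0,0],"xyz":[0,0,25],"gripper":45},{"dr":[0,0,0],"xyz":[0,0,25],"gripper":45},{"dr":[0,0,0],"xyz":[0,0,20],"gripper":45},{"dr":[0,0,0],"xyz":[0,0,15],"gripper":45}]'|tail -3
python3 -m handwheel '[{"dr":[0,0,0],"xyz":[0,0,0],"gripper":45},{"dr":[0,0,0],"xyz":[0,0,0],"gripper":45}]'|tail -3
python3 -c "
from h import *
to(.5397,.2522,.0300,-10.2)"
```

```text
contact_force: [-0.4, 0.4, -0.2]
opening: 0.471
grasp_force: 0.0
contact_force: [0.9, 0.4, 1.2]
opening: 0.473
grasp_force: 0.0
t 12.18 pos [0.5407 0.2534 0.0335] yaw -10.29 F [0.9 0.4 1.2] open 45.0 gf 0.0
 shift now [-0.8  1.4  3.5] turn [ 0.   -0.01 -0.09] shift after turn [-0.8  1.4  3.5]
```

```bash
python3 -m handwheel '[{"dr":[0,0,0],"xyz":[-0.8,1.2,3.5],"gripper":45},{"dr":[0,0,0],"xyz":[0,0,0],"gripper":15},{"dr":[0,0,0],"xyz":[0,0,0],"gripper":15},{"dr":[0,0,0],"xyz":[0,0,0],"gripper":15},{"dr":[0,0,0],"xyz":[0,0,0],"gripper":15}]' 30|tail -3
python3 -m handwheel '[{"dr":[0,0,0],"xyz":[0,0,0],"gripper":15},{"dr":[0,0,0],"xyz":[0,0,0],"gripper":15},{"dr":[0,0,0],"xyz":[0,0,0],"gripper":15},{"dr":[0,0,0],"xyz":[0,0,0],"gripper":15}]' 30
python3 -c "
from h import *
to(.5397,.2522,.2100,-10.2)"
```

```text
contact_force: [-0.7, 0.2, 3.4]
opening: 0.27
grasp_force: 30.0
time_s: 12.93
eef_pos: [0.5398, 0.2523, 0.0303]
ee_rot: [-3.141, -0.001, -0.18]
contact_force: [-1.5, -0.6, 6.1]
opening: 0.268
grasp_force: 30.0
t 12.93 pos [0.5398 0.2523 0.0303] yaw -10.31 F [-1.5 -0.6  6.1] open 25.5 gf 30.0
 shift now [ 1.000e-01  1.000e-01 -1.797e+02] turn [-0.02 -0.05 -0.11] shift after turn [-1.000e-01  1.000e-01 -1.797e+02]
```

Gripped at 25.5 mm. From this pose the pin's shoulder sits 24.7 mm above the reported TCP z, so home is at about 0.131. Lifting and turning back.

```bash
python3 -m handwheel '[{"dr":[0,0,0],"xyz":[0,0,-10],"gripper":15},{"dr":[0,0,0],"xyz":[0,0,-20],"gripper":15},{"dr":[0,0,0],"xyz":[0,0,-30],"gripper":15},{"dr":[0,0,0],"xyz":[0,0,-35],"gripper":15},{"dr":[0,0,0],"xyz":[0,0,-35],"gripper":15}]'|tail -3
python3 -m handwheel '[{"dr":[0,0,-6.2],"xyz":[0,0,-32],"gripper":15},{"dr":[0,0,-6.2],"xyz":[0,0,-32],"gripper":15},{"dr":[0,0,-6.2],"xyz":[0,0,-30],"gripper":15},{"dr":[0,0,-6.2],"xyz":[0,0,0],"gripper":15},{"dr":[0,0,-6.2],"xyz":[0,0,0],"gripper":15}]'|tail -3
python3 -m handwheel '[{"dr":[0,0,-6.2],"xyz":[0,0,0],"gripper":15},{"dr":[0,0,-6.2],"xyz":[0,0,0],"gripper":15},{"dr":[0,0,-6.2],"xyz":[0,0,0],"gripper":15},{"dr":[0,0,-6.2],"xyz":[0,0,0],"gripper":15},{"dr":[0,0,-6.2],"xyz":[0,0,0],"gripper":15}]'|tail -3
python3 -m handwheel '[{"dr":[0,0,-6.2],"xyz":[0,0,0],"gripper":15},{"dr":[0,0,-6],"xyz":[0,0,0],"gripper":15},{"dr":[0,0,0],"xyz":[0,0,0],"gripper":15}]'|tail -3
python3 -c "
from h import *
to(.4897,-.2415,.2450,63.8)"
```

```text
contact_force: [0.7, 0.5, -0.5]
opening: 0.266
grasp_force: 30.0
contact_force: [0.2, -0.2, -1.2]
opening: 0.266
grasp_force: 30.0
contact_force: [0.6, -0.2, -1.1]
opening: 0.267
grasp_force: 30.0
contact_force: [0.5, 0.2, -1.7]
opening: 0.268
grasp_force: 30.0
t 14.43 pos [0.5392 0.2521 0.2541] yaw 64.17 F [ 0.5  0.2 -1.7] open 25.5 gf 30.0
 shift now [-465.9  170.6    9.2] turn [-0.01  0.01  0.37] shift after turn [-464.8  173.5    9.1]
```

```bash
python3 -m handwheel '[{"dr":[0,0,0.4],"xyz":[-29.1,10.7,0],"gripper":15},{"dr":[0,0,0],"xyz":[-29.1,10.8,0],"gripper":15},{"dr":[0,0,0],"xyz":[-29.1,10.8,0],"gripper":15},{"dr":[0,0,0],"xyz":[-29.1,10.8,0],"gripper":15},{"dr":[0,0,0],"xyz":[-29.1,10.8,0],"gripper":15}]'|tail -1
python3 -m handwheel '[{"dr":[0,0,0],"xyz":[-29.1,10.8,0],"gripper":15},{"dr":[0,0,0],"xyz":[-29.1,10.8,0],"gripper":15},{"dr":[0,0,0],"xyz":[-29.1,10.8,0],"gripper":15},{"dr":[0,0,0],"xyz":[-29.1,10.8,0],"gripper":15},{"dr":[0,0,0],"xyz":[-29.1,10.8,0],"gripper":15}]'|tail -1
python3 -m handwheel '[{"dr":[0,0,0],"xyz":[-29.1,10.8,0],"gripper":15},{"dr":[0,0,0],"xyz":[-29.1,10.8,0],"gripper":15},{"dr":[0,0,0],"xyz":[-29.1,10.8,0],"gripper":15},{"dr":[0,0,0],"xyz":[-29.1,10.8,0],"gripper":15},{"dr":[0,0,0],"xyz":[-29.1,10.8,0],"gripper":15}]'|tail -1
python3 -m handwheel '[{"dr":[0,0,0],"xyz":[-15,5.5,0],"gripper":15},{"dr":[0,0,0],"xyz":[-10,4,0],"gripper":15},{"dr":[0,0,0],"xyz":[0,0,0],"gripper":15},{"dr":[0,0,0],"xyz":[0,0,0],"gripper":15}]'|tail -1
python3 -c "
from h import *
to(.4897,-.2415,.1950,63.8)"
```

```text
grasp_force: 30.0
grasp_force: 30.0
grasp_force: 30.0
grasp_force: 30.0
t 16.02 pos [ 0.487  -0.2369  0.2537] yaw 63.37 F [ 0.9  0.  -1.4] open 25.6 gf 30.0
 shift now [-2.9  4.5 58.7] turn [-0.02 -0.01 -0.43] shift after turn [-2.9  4.5 58.7]
```

```bash
python3 -m handwheel '[{"dr":[0,0,-0.4],"xyz":[-2.9,4.5,18],"gripper":15},{"dr":[0,0,0],"xyz":[0,0,20],"gripper":15},{"dr":[0,0,0],"xyz":[0,0,20],"gripper":15},{"dr":[0,0,0],"xyz":[0,0,0],"gripper":15},{"dr":[0,0,0],"xyz":[0,0,0],"gripper":15}]'|tail -1
python3 - <<'E'
from w import *
to(.4897,-.2415,.1950,63.8)
def proj(d,p):
    q=d['camera_matrix']@(d['view'][:3,:3]@np.array(p)+d['view'][:3,3]);return q[:2]/q[2]
p=np.array(get_obs()['eef_pos']);zs=p[2]+.0247
im=[]
for n in('scene','side'):
    e=grab(n);f=e['frame'].copy();C=cloud(e)
    s=(np.hypot(C[...,0]-.4897,C[...,1]+.2415)<.03)&(C[...,2]>zs-.046)&(C[...,2]<zs-.002);P=C[s]
    print(n,'shank',len(P),P.mean(0).round(4), circ(P[:,:2],.0045)[:2].round(4))
    a=proj(e,[p[0],p[1],zs-.048]);b=proj(e,[.4897,-.2415,.156]);print(a,b)
    x,y=b.astype(int);f=cv2.resize(f[y-50:y+30,x-35:x+35],(400,457),interpolation=cv2.INTER_CUBIC);k=400/70
    for q,c in((a,(255,0,255)),(b,(255,255,0))):cv2.circle(f,(int((q[0]-x+35)*k),int((q[1]-y+50)*k)),4,c,1)
    im.append(f)
cv2.imwrite('pics/ins.png',np.hstack(im))
E
```

```text
grasp_force: 30.0
t 16.43 pos [ 0.4899 -0.2406  0.1958] yaw 63.93 F [ 0.3 -0.1 -0.1] open 25.6 gf 30.0
 shift now [-0.9  0.2  0.8] turn [-0.08 -0.01  0.13] shift after turn [-0.9  0.2  0.8]
scene shank 72 [ 0.4931 -0.2412  0.1959] [ 0.4897 -0.2403]
[162.49824189 247.0044382 ] [163.84422701 253.27185144]
side shank 41 [ 0.4899 -0.2378  0.1979] [ 0.4907 -0.2402]
[411.17910614 153.89011629] [410.59774102 158.55901524]
```

View pics/ins.png

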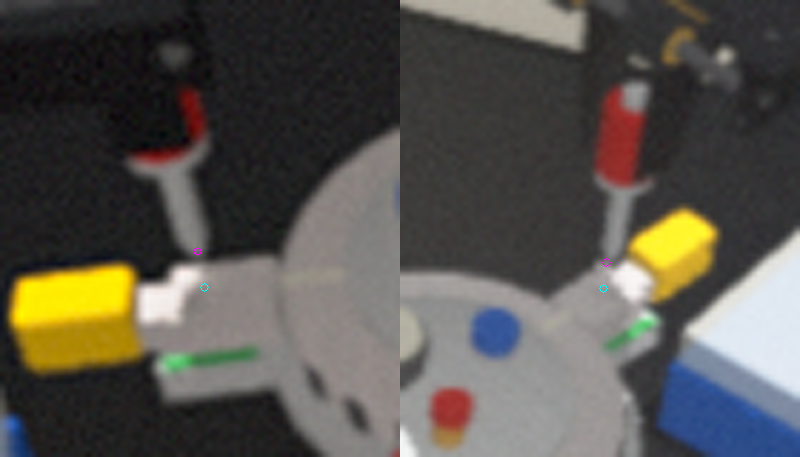

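The pin hangs upright straight over the eye, with the nose at (197,250) in the scene crop and (606,262) in the side crop. The predicted eye positions (204,288) and (603,288) lie directly beneath along the vertical. Descending while watching forces.

```bash
python3 -m handwheel '[{"dr":[0,0,0.1],"xyz":[-0.8,0.2,10],"gripper":15},{"dr":[0,0,0],"xyz":[0,0,5],"gripper":15},{"dr":[0,0,0],"xyz":[0,0,4],"gripper":15},{"dr":[0,0,0],"xyz":[0,0,3],"gripper":15},{"dr":[0,0,0],"xyz":[0,0,0],"gripper":15}]'
python3 -m handwheel '[{"dr":[0,0,0],"xyz":[0,0,3],"gripper":15},{"dr":[0,0,0],"xyz":[0,0,3],"gripper":15},{"dr":[0,0,0],"xyz":[0,0,0],"gripper":15}]'
```

```text
time_s: 16.95
eef_pos: [0.4894, -0.2426, 0.1731]
ee_rot: [-3.141, -0.0, 1.113]
contact_force: [0.5, 0.3, -1.7]
opening: 0.265
grasp_force: 30.0
time_s: 17.2
eef_pos: [0.4895, -0.2426, 0.1672]
ee_rot: [-3.141, -0.0, 1.113]
contact_force: [-0.2, -0.7, -0.7]
opening: 0.269
grasp_force: 30.0
```

```bash
python3 -m handwheel '[{"dr":[0,0,0],"xyz":[0,0,4],"gripper":15},{"dr":[0,0,0],"xyz":[0,0,4],"gripper":15},{"dr":[0,0,0],"xyz":[0,0,0],"gripper":15}]'|sed -n '2p;4p'
python3 -m handwheel '[{"dr":[0,0,0],"xyz":[0,0,4],"gripper":15},{"dr":[0,0,0],"xyz":[0,0,4],"gripper":15},{"dr":[0,0,0],"xyz":[0,0,0],"gripper":15}]'|sed -n '2p;4p'
python3 -m handwheel '[{"dr":[0,0,0],"xyz":[0,0,4],"gripper":15},{"dr":[0,0,0],"xyz":[0,0,4],"gripper":15},{"dr":[0,0,0],"xyz":[0,0,0],"gripper":15}]'|sed -n '2p;4p'
```

```text
eef_pos: [0.4894, -0.2425, 0.1589]
contact_force: [-0.4, -0.7, -2.3]
eef_pos: [0.4894, -0.2425, 0.1509]
contact_force: [0.4, 0.5, -0.7]
eef_pos: [0.4894, -0.2425, 0.1429]
contact_force: [-0.4, -0.4, -0.7]
```

```bash
python3 -m handwheel '[{"dr":[0,0,0],"xyz":[0,0,4],"gripper":15},{"dr":[0,0,0],"xyz":[0,0,4],"gripper":15},{"dr":[0,0,0],"xyz":[0,0,0],"gripper":15}]'|sed -n '2p;4p'
python3 -m handwheel '[{"dr":[0,0,0],"xyz":[0,0,1.5],"gripper":15},{"dr":[0,0,0],"xyz":[0,0,0],"gripper":15}]'|sed -n '2p;4p'
python3 -m handwheel '[{"dr":[0,0,0],"xyz":[0,0,1],"gripper":15},{"dr":[0,0,0],"xyz":[0,0,0],"gripper":15}]'|sed -n '2p;4p'
```

```text
eef_pos: [0.4893, -0.2425, 0.1349]
contact_force: [0.4, -0.3, -0.8]
eef_pos: [0.4896, -0.2427, 0.134]
contact_force: [-0.1, -0.1, -1.1]
eef_pos: [0.4897, -0.2427, 0.1332]
contact_force: [1.2, 0.4, -0.8]
```

```bash
python3 -m handwheel '[{"dr":[0,0,0],"xyz":[0,0,1],"gripper":15},{"dr":[0,0,0],"xyz":[0,0,0],"gripper":15}]'|sed -n '2p;4p'
python3 -m handwheel '[{"dr":[0,0,0],"xyz":[0,0,0.7],"gripper":15},{"dr":[0,0,0],"xyz":[0,0,0],"gripper":15}]'|sed -n '2p;4p'
```

```text
eef_pos: [0.4896, -0.2427, 0.1321]
contact_force: [-1.1, 0.8, -0.9]
eef_pos: [0.4897, -0.2427, 0.1315]
contact_force: [-1.8, 0.6, -0.8]
```

```bash
python3 -m handwheel '[{"dr":[0,0,0],"xyz":[0,0,0.7],"gripper":15},{"dr":[0,0,0],"xyz":[0,0,0],"gripper":15}]'|sed -n '2p;4p'
python3 -m handwheel '[{"dr":[0,0,0],"xyz":[0,0,0.7],"gripper":15},{"dr":[0,0,0],"xyz":[0,0,0],"gripper":15},{"dr":[0,0,0],"xyz":[0,0,0],"gripper":15}]'|sed -n '2p;4p'
```

```text
eef_pos: [0.4897, -0.2427, 0.1313]
contact_force: [-0.6, 1.2, 3.2]
eef_pos: [0.4899, -0.2428, 0.1312]
contact_force: [-3.5, 1.6, 10.8]
```

The shoulder has seated: upward force is building at z 0.131, as predicted. I'll release, rise straight up, back off outward and check.

```bash
python3 -m handwheel '[{"dr":[0,0,0],"xyz":[0,0,-0.5],"gripper":48},{"dr":[0,0,0],"xyz":[0,0,0],"gripper":48},{"dr":[0,0,0],"xyz":[0,0,0],"gripper":48},{"dr":[0,0,0],"xyz":[0,0,0],"gripper":48},{"dr":[0,0,0],"xyz":[0,0,0],"gripper":48}]'|tail -3
python3 -m handwheel '[{"dr":[0,0,0],"xyz":[0,0,-15],"gripper":48},{"dr":[0,0,0],"xyz":[0,0,-25],"gripper":48},{"dr":[0,0,0],"xyz":[0,0,-30],"gripper":48},{"dr":[0,0,0],"xyz":[0,0,-30],"gripper":48},{"dr":[0,0,0],"xyz":[-20,0,-20],"gripper":48}]'|tail -3
python3 -m handwheel '[{"dr":[0,0,0],"xyz":[-30,0,0],"gripper":48},{"dr":[0,0,0],"xyz":[-30,0,0],"gripper":48},{"dr":[0,0,0],"xyz":[0,0,0],"gripper":48},{"dr":[0,0,0],"xyz":[0,0,0],"gripper":48}]'|tail -3
python3 - <<'E'
from w import *
o=get_obs();print(o['time_s'],o['eef_pos'])
im=[]
for n,(x,y) in dict(scene=(164,253),side=(411,159)).items():
    e=grab(n);C=cloud(e);P=C.reshape(-1,3);s=np.hypot(*(P[:,:2]-[.4897,-.242]).T)<.012
    print(n,'top z',np.percentile(P[s][:,2],[95,99,100]).round(4))
    m=(mask(e,(0,150,60),(8,255,255),(x-25,y-35,x+25,y+25))|mask(e,(172,150,60),(180,255,255),(x-25,y-35,x+25,y+25)))&(abs(C[...,0]-.4897)<.03)&(abs(C[...,1]+.242)<.03);Q=C[m];print('red',m.sum(),Q.min(0).round(3),Q.max(0).round(3),circ(Q[:,:2],.013)[:2].round(4))
    im.append(cv2.resize(e['frame'][y-50:y+30,x-35:x+35],(400,457),interpolation=cv2.INTER_CUBIC))
cv2.imwrite('pics/done.png',np.hstack(im))
E
```

```text
contact_force: [0.3, 0.6, 0.5]
opening: 0.499
grasp_force: 0.0
contact_force: [0.6, -0.4, -0.7]
opening: 0.505
grasp_force: 0.0
contact_force: [-0.3, 1.2, -0.1]
opening: 0.502
grasp_force: 0.0
20.45 [ 0.45374032 -0.31538106  0.25045202]
scene top z [0.5631 0.5735 0.5794]
red 228 [ 0.481 -0.255  0.161] [ 0.504 -0.23   0.198] [ 0.4891 -0.2426]
side top z [0.5619 0.5664 0.5685]
red 98 [ 0.477 -0.25   0.163] [ 0.501 -0.226  0.2  ] [ 0.4902 -0.2437]
```

View pics/done.png

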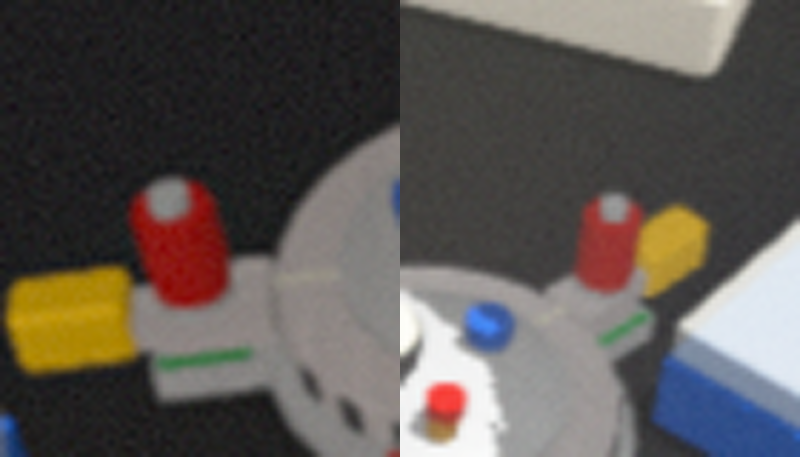

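The pin stands upright with its shoulder on the ring (scene crop (187,295), side crop (607,285)). The red grip spans z 0.161–0.198, against 0.160–0.196 expected, and the gripper is clear. Handing in.

```bash
python3 -c "
from plant import finish_job
print(finish_job())"
```

```text
the job is handed in; nothing more can be done
None
```

The ring is turned to the locked mark, the red-gripped pin is seated flush through the eye and flange hole and released, and the job was handed in at about 20.5 s of the 61 s allowed (no verdict was returned).

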